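# Hold a reference standard in the photometer's bayonet port

## Task

Take the reference standard with the green grip from the rack and push it down into the port on top of the photometer, pins in the slots, until it is fully home. Then twist it a quarter turn clockwise (seen from above) to the stop, against the shutter's spring, and keep gripping it there: the reading needs it held, so finish still holding the standard seated with the shutter open. Leave the other two standards in the rack and everything else on the bench where it is.

Things in the scene. Friction and masses are not known exactly. Their poses are not given: they have to be found in the camera images.
- std_green_mid (a point): standard with GREEN grip, 80 mm tall, 160 g, upright in the rack. Shaft 28 mm across, tapered nose; black flange 56 mm across, 8 mm thick; on it an upright grip bar 44 long, 16 thick, 32 tall. Point: on the axis at the flange's underside, 40 mm above the nose tip, 40 below the bar's top. x along the bar's length and the pins, y across the bar, z up; same after a half turn
- std_green_pin (a point): point on the green standard's axis 12 mm below the flange, at the height of its two steel pins: 8 mm thick, one out each side of the shaft along x, 42 mm over both ends. Axes as for the green standard
- std_orange_mid (a point): same standard with an orange grip, stays in the rack; point and axes as for the green one
- std_white_mid (a point): same standard with a white grip, stays in the rack; point and axes as for the green one
- rack: fixed blue rack, 85 mm (x) by 250 mm (y), top plate 50 mm above the table; origin under its centre. Three 46 mm holes on its y axis at -80, 0, +80 mm, one standard in each, in any order: the flange rests on the plate, the shaft hangs in the hole. Lift straight up 45 mm to clear
- photometer: fixed white instrument 200 x 200 mm, housing top 100 mm above the table; origin under its centre. In the middle of its top a square grey collar, 76 mm wide and up to 112 mm above the table, holds the dark port plate
- port (a point): centre of the port's mouth, level with plate and collar top, 112 mm above the table. Round hole 31 mm across with two slots for the pins, 12 mm wide, along +x and -x of this frame out to 24 mm from the centre, white stripes in line. Standard goes in nose down, its x along this x (either way). Home: its flange lies on the plate, its point on this one; pins then clear the 6 mm plate and can turn under it
- plunger (a joint): spring plunger in the port, how far pressed (m). The nose meets it 26 mm below the mouth, at 0; 0.014 when the flange is down on the plate; 0.012 when the turned pins ride up under the plate. Pushes back 2 N at 0, 6 N at 0.014
- shutter (a joint): shutter angle (rad), 0 closed, 1.35 open at its firm stop. The pins drive it once the standard has turned 0.13 rad clockwise seen from above (the other way is blocked), so the standard turns 1.48 rad in all. Its spring resists with 0.12 N m rising to 0.21 and turns the standard back if let go. A red pointer on the housing turns with it
- tip_box: bystander: clear pipette tip box with a yellow top, 85 x 125 x 55 mm; origin under its centre, on the table
- tube_rack: bystander: green tube rack with capped tubes, 90 x 200 x 72 mm; origin under its centre, on the table
- bottle: bystander: glass bottle with blue cap, 72 mm across, 150 mm tall; origin under its centre, on the table
- beaker: bystander: clear beaker, 72 mm across, 90 mm tall; origin under its centre, on the table
- spray_bottle: bystander: white spray bottle with red head, 68 mm across, 183 mm tall; origin under its centre, on the table
Mind the look-alikes: they are no part of the job. Leave any red look-alike of the part that bears std_green_mid alone.

How it is judged:
By the outcome, as a careful person would: the job done as asked, in the order asked, and still so for the second after the job is handed in, while the arm keeps its last pose, push and grip.
It also fails if it takes over 45 s, if anything falls off the work surface, if the arm or the gripper's body presses on something with over 40 N, if the wrist force passes 120 N, or if a joint passes its speed limit or range.

## Robot

A 7-joint arm with a two-finger parallel gripper is mounted at the origin on the work surface. World frame = base frame: x ahead of the robot, y to its left, z up, the work surface at z = 0. Lengths are in m, angles in rad, forces in N, time in s.
With the tool pointing down it reaches from about 0.4 to 0.925 m from the base axis. Payload 5.6 kg.
Tool frame: the origin (TCP) lies between the finger pads; the fingertips stand 22 mm ahead of it and the grasp point (between the pads) lies 3 mm ahead of it; y points along the fingers, x is the direction in which the jaws open and shut, and the axes are right-handed (so a half turn about y gives the same grasp; the last joint's range is limited). The gripper opens to 85 mm and grips with 20 to 120 N. Pads are 22 mm wide; open, the fingers measure 114 mm over their backs; the gripper's body (76 mm by 85 mm) begins 54 mm behind the grasp point. The pads swing forward as they close: fully open they stand 13 mm farther back than shut.
Start: joints at [1.145, 0.468, -0.012, 1.603, 0.006, 1.071, -0.056], TCP at [0.243, -0.603, 0.253] pointing down, gripper open.
Joint ranges: [-2.53, 2.53], [-0.31, 2.02], [-1.57, 1.55], [0.28, 2.44], [-1.29, 4.43], [0.15, 1.84], [-2.92, 2.92]. Speed limits (rad/s): [2.57, 2.57, 3.14, 3.14, 3.14, 3.14, 3.14].

## Interface

Orientations are given as a unit quaternion [w, x, y, z].
In Python, from rig import status, capture, sign_off gives the robot as it stands. The module is installed in compiled form; this text tells all that it offers.
- The arm moves only by the tool servo_tool, never from a script. Its argument "commands" is one flat list of numbers, 5 for each row, row after row: the shift along the tool's x, y, z in m, then the turn about the tool's y in rad, then the finger opening in m, from 0 to 0.0854. In form: [x, y, z, spin, hand, x, y, z, spin, hand, ...]. A call has 1 to 5 rows; each row shifts and turns the pose as measured when the row begins, along the tool's axes as they then stand; what a row does not reach is not made up. A row lasts 1/10 s, in which the tool goes at most 50 mm and 8.59 degrees, less where a joint would pass 70% of its speed; a pose out of reach is approached as far as the arm can. A call with a gripper value outside its range is refused whole. The fingers move at their own pace and stop on an object; the grip force is fixed at half the most. Time passes only in rows, so rows that do not move let the fingers close. It gives the time, the measured TCP pose, the force and the opening at its end, in the units of the state.
- status.get_state(): the state, without advancing time (a new reading comes with each control period).
- capture(name): name is "scene" or "top" or "wrist"; returns a dict with "pixels" (384x512x3 uint8, red, green, blue), "intrinsics" (3x3 intrinsics, pixels), "extrinsics" (4x4, takes a point from camera to world coordinates). Camera axes: x right, y up, looking along -z (the intrinsics and any distortion apply to the point x, -y, -z); pixel columns grow to the right and rows downward; lengths in m; the calibration is good to about 2 mm. A picture is of the moment at which its call begins. There is no depth.
- sign_off(): hands the job in, once; it reports no verdict.
The state is a dict: "time": time; "joint_positions": joint angles; "dq": joint speeds; "joint_torque": joint torques, N m; "ee_pos": TCP position; "orientation": TCP orientation; "ft_force": force on the tool from outside, world axes, zero at the start; "torque": the same for the moment, N m; "gripper_width": opening from 0.0 (shut) to 1.0 (fully open).
Only numpy, scipy, OpenCV 4.12 (cv2) and the standard library are available. Lean on these libraries where they do the work, as an engineer would, in place of code of your own. Each camera call takes 0.05 s, during which the arm holds its last target. There are 200 camera calls.

## Working session

There is one attempt and no reset: what is moved stays moved. The work goes in short steps, Python scripts to look and compute and a tool call to move; the robot and the scene stay as the last step left them, time stands still between calls to the robot, and variables do not carry over. Pictures are saved under pics/ and viewed, about 8 in all and at most 12, crops included, and the job is handed in when it is done.

Besides the shell and the picture viewer there is one more tool, called as a command line: name --argument value ..., lists and objects as JSON in quotes. servo_tool: Moves the arm, as the interface text tells. Its arguments: {"type":"object","properties":{"commands":{"type":"array","items":{"type":"number"}}},"required":["commands"]}

```bash
mkdir -p pics
cat > h.py <<'E'
import numpy as np,cv2
from rig import status,capture,sign_off
def cap(n,f):
    c=capture(n); cv2.imwrite(f'pics/{f}.png',c['pixels'][:,:,::-1]); np.savez(f'pics/{f}.npz',**{k:c[k] for k in('pixels','intrinsics','extrinsics')}); return c
def ray(c,u,v):
    K=c['intrinsics'];E=c['extrinsics']; d=np.linalg.inv(K)@[u,v,1.]; d=E[:3,:3]@[d[0],-d[1],-d[2]]; return E[:3,3],d
def at(c,u,v,z):
    o,d=ray(c,u,v); return o+d*(z-o[2])/d[2]
def proj(c,p):
    E=c['extrinsics']; q=E[:3,:3].T@(np.asarray(p)-E[:3,3]); q=c['intrinsics']@[q[0],-q[1],-q[2]]; return q[:2]/q[2]
E
python3 - <<'E'
from h import *
a=cap('top','top0');b=cap('scene','scene0')
print({k:np.round(v,4) if not isinstance(v,float) else v for k,v in status.get_state().items()})
for c in(a,b): print(c.keys(),c['intrinsics'],c['extrinsics'].round(3))
E
```

```text
{'time': 0.1, 'joint_positions': array([ 1.145 ,  0.4683, -0.0116,  1.6035,  0.006 ,  1.0714, -0.0563]), 'dq': array([ 0.0003, -0.0032,  0.0011, -0.0008,  0.0011, -0.0017,  0.0007]), 'joint_torque': array([ 1.40000e-03, -5.33516e+01,  2.21000e-02, -2.51963e+01,
        1.16000e-02,  4.30000e-03,  0.00000e+00]), 'ee_pos': array([ 0.2426, -0.6025,  0.2524]), 'orientation': array([ 0.5863, -0.5857,  0.3963, -0.3953]), 'ft_force': array([-0.3428, -0.4945, -0.0174]), 'torque': array([-0.007 , -0.0551,  0.0055]), 'gripper_width': 0.9979631705480594}
dict_keys(['pixels', 'intrinsics', 'extrinsics']) [[420.93835692   0.         244.9531591 ]
 [  0.         420.93835692 192.3569885 ]
 [  0.           0.           1.        ]] [[ 8.000e-03  9.910e-01 -1.320e-01  3.920e-01]
 [-1.000e+00  8.000e-03 -1.000e-03  4.100e-02]
 [-0.000e+00  1.320e-01  9.910e-01  1.344e+00]
 [ 0.000e+00  0.000e+00  0.000e+00  1.000e+00]]
dict_keys(['pixels', 'intrinsics', 'extrinsics']) [[421.32064906   0.         251.04191095]
 [  0.         421.32064906 197.11787144]
 [  0.           0.           1.        ]] [[-0.837 -0.412  0.361  0.997]
 [ 0.547 -0.646  0.533  0.665]
 [ 0.014  0.643  0.766  0.982]
 [ 0.     0.     0.     1.   ]]
```

View pics/top0.png

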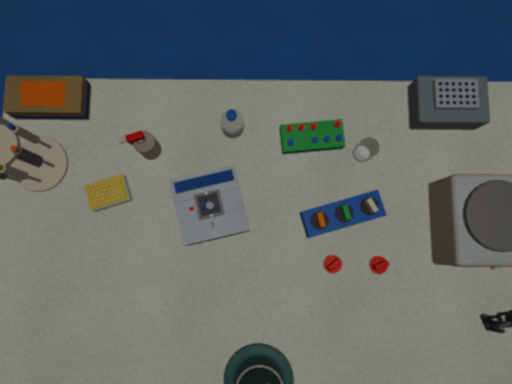

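View pics/scene0.png

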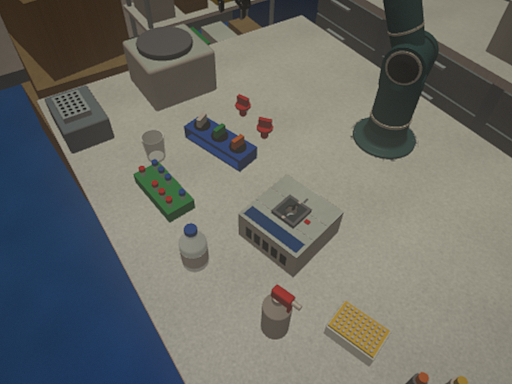

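Candidates in the top view: the green grip in the rack (346,212), orange (320,219), white (370,205), and the red look-alikes at (332,264) and (379,265). By the description I choose the green grip at (346,212). Next is a close crop to check it.

Run:
```python
from h import *
a=cv2.imread('pics/top0.png');b=cv2.imread('pics/scene0.png')
f=lambda i,x,y,w,h,s:cv2.resize(i[y:y+h,x:x+w],None,fx=s,fy=s,interpolation=cv2.INTER_CUBIC)
A=f(a,165,160,90,90,4);B=f(a,298,187,90,53,4)
C=f(b,180,105,80,65,4); D=f(b,235,175,110,100,3)
o=np.zeros((600,800,3),np.uint8)
for i,x,y in((A,0,0),(B,370,0),(C,370,220),(D,0,362)): 
    i=i[:600-y,:800-x]; o[y:y+i.shape[0],x:x+i.shape[1]]=i
o=np.clip(o*1.6,0,255).astype(np.uint8)
cv2.imwrite('pics/crop1.png',o)
d=np.load('pics/top0.npz'); 
for n,p,z in(('port',(210,205),.112),('green',(346,212),.09),('or',(320,219),.09),('wh',(370,205),.09),('r1',(332,264),.04),('r2',(379,265),.04)): print(n,at(d,*p,z).round(3))
```

```text
port [0.518 0.146 0.112]
green [ 0.502 -0.259  0.09 ]
or [ 0.481 -0.181  0.09 ]
wh [ 0.524 -0.331  0.09 ]
r1 [ 0.347 -0.224  0.04 ]
r2 [ 0.345 -0.368  0.04 ]
```

View pics/crop1.png

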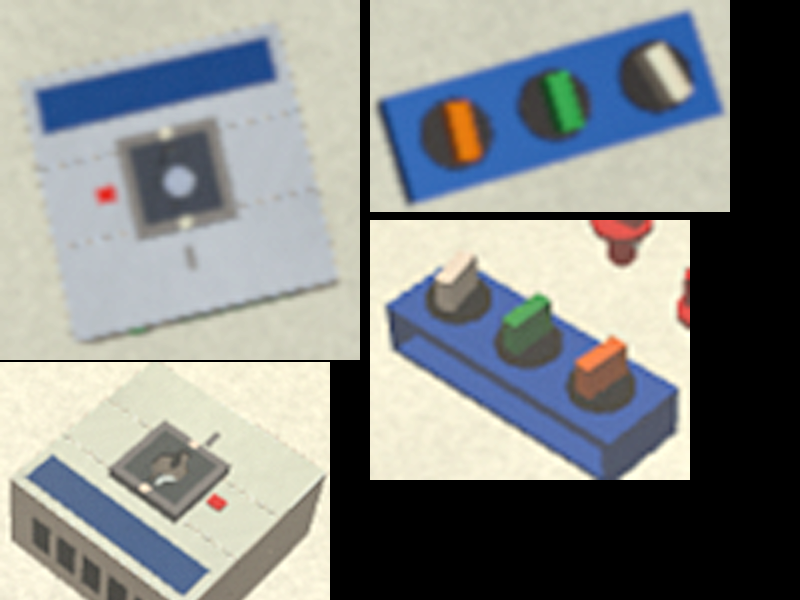

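The crop confirms the green grip in the rack's middle hole, at crop pixel (563,101), with its bar roughly along world x. The port stripes are at top pixels (206,193) and (211,215), so the slot axis is about 13°. To leave room on the last joint for the twist, I'll grasp with tool x near +105°, so I turn counter-clockwise by about 173° while moving over the rack.

```bash
cat >> h.py <<'E'
from scipy.spatial.transform import Rotation as R
def pose():
    s=status.get_state(); q=s['orientation']; M=R.from_quat([q[1],q[2],q[3],q[0]]).as_matrix(); return s,np.array(s['ee_pos']),M
def plan(target,th,n,sp_end=None):
    s,p,M=pose(); t0=np.arctan2(M[1,0],M[0,0]); d=(th-t0+np.pi)%(2*np.pi)-np.pi if sp_end is None else sp_end
    st=(np.asarray(target)-p)/n; out=[]
    for i in range(n):
        t=t0+d*i/n; out.append([np.cos(t)*st[0]+np.sin(t)*st[1],-st[2],-np.sin(t)*st[0]+np.cos(t)*st[1],-d/n])
    print('p',p.round(4),'th',np.degrees(t0).round(2),'tilt',M[:2,1].round(4)); print(np.array(out).round(4).tolist())
E
python3 -c "
from h import *
plan([.502,-.259,.27],np.radians(105),22)"
```

```text
p [ 0.2426 -0.6025  0.2524] th -68.07 tilt [-0.0007  0.0015]
[[-0.0101, -0.0008, 0.0168, -0.1373], [-0.0077, -0.0008, 0.018, -0.1373], [-0.0052, -0.0008, 0.0189, -0.1373], [-0.0025, -0.0008, 0.0194, -0.1373], [0.0002, -0.0008, 0.0196, -0.1373], [0.0028, -0.0008, 0.0194, -0.1373], [0.0055, -0.0008, 0.0188, -0.1373], [0.008, -0.0008, 0.0179, -0.1373], [0.0103, -0.0008, 0.0166, -0.1373], [0.0125, -0.0008, 0.015, -0.1373], [0.0145, -0.0008, 0.0132, -0.1373], [0.0161, -0.0008, 0.0111, -0.1373], [0.0175, -0.0008, 0.0088, -0.1373], [0.0185, -0.0008, 0.0063, -0.1373], [0.0192, -0.0008, 0.0037, -0.1373], [0.0195, -0.0008, 0.001, -0.1373], [0.0195, -0.0008, -0.0017, -0.1373], [0.0191, -0.0008, -0.0043, -0.1373], [0.0183, -0.0008, -0.0069, -0.1373], [0.0172, -0.0008, -0.0093, -0.1373], [0.0158, -0.0008, -0.0116, -0.1373], [0.014, -0.0008, -0.0136, -0.1373]]
```

servo_tool --commands '[-0.01,-0.001,0.017,-0.137,0.085,-0.008,-0.001,0.018,-0.137,0.085,-0.005,-0.001,0.019,-0.137,0.085,-0.003,-0.001,0.019,-0.137,0.085,0,-0.001,0.02,-0.137,0.085]'

```text
time: 0.6
ee_pos: [0.2985, -0.522, 0.2542]
orientation: [0.688, -0.685, 0.172, -0.167]
ft_force: [0.2, 0.4, -0.1]
gripper_width: 0.995
```

servo_tool --commands '[0.003,-0.001,0.019,-0.137,0.085,0.006,-0.001,0.019,-0.137,0.085,0.008,-0.001,0.018,-0.137,0.085,0.01,-0.001,0.017,-0.137,0.085,0.013,-0.001,0.015,-0.137,0.085]'

```text
time: 1.1
ee_pos: [0.357, -0.4376, 0.2574]
orientation: [0.706, -0.699, -0.079, 0.084]
ft_force: [0.1, 0.2, 0.3]
gripper_width: 0.992
```

servo_tool --commands '[0.015,-0.001,0.013,-0.137,0.085,0.016,-0.001,0.011,-0.137,0.085,0.018,-0.001,0.009,-0.137,0.085,0.019,-0.001,0.006,-0.137,0.085,0.019,-0.001,0.004,-0.137,0.085]'

```text
time: 1.6
ee_pos: [0.4133, -0.3516, 0.261]
orientation: [0.635, -0.624, -0.32, 0.324]
ft_force: [-0.3, -0.7, -0.0]
gripper_width: 0.993
```

servo_tool --commands '[0.02,-0.001,0.001,-0.137,0.085,0.02,-0.001,-0.002,-0.137,0.085,0.019,-0.001,-0.004,-0.137,0.085,0.018,-0.001,-0.007,-0.137,0.085,0.017,-0.001,-0.009,-0.137,0.085]'

```text
time: 2.1
ee_pos: [0.4663, -0.2648, 0.2649]
orientation: [0.484, -0.471, -0.521, 0.522]
ft_force: [0.2, 0.0, 0.0]
gripper_width: 0.994
```

```bash
python3 -c "
from h import *
plan([.502,-.259,.27],np.radians(105),5)
print(status.get_state()['joint_positions'].round(3),status.get_state()['time'])"
```

```text
p [ 0.4663 -0.2648  0.2649] th 95.02 tilt [-0.0143  0.0123]
[[0.0005, -0.001, -0.0072, -0.0349], [0.0003, -0.001, -0.0072, -0.0349], [0.0, -0.001, -0.0072, -0.0349], [-0.0002, -0.001, -0.0072, -0.0349], [-0.0005, -0.001, -0.0072, -0.0349]]
[ 1.042  0.372 -0.724  1.821  0.271  1.069  1.875] 2.1
```

servo_tool --commands '[0,-0.001,-0.007,-0.035,0.085,0,-0.001,-0.007,-0.035,0.085,0,-0.001,-0.007,-0.035,0.085,0,-0.001,-0.007,-0.035,0.085,0,-0.001,-0.007,-0.035,0.085]'

```text
time: 2.6
ee_pos: [0.5025, -0.2599, 0.2688]
orientation: [-0.436, 0.421, 0.563, -0.562]
ft_force: [0.3, 0.4, 0.2]
gripper_width: 0.994
```

servo_tool --commands '[0,0,0,0,0.085,0,0,0,0,0.085]'

```text
time: 2.8
ee_pos: [0.5034, -0.2601, 0.2686]
orientation: [-0.435, 0.421, 0.563, -0.562]
ft_force: [0.2, -0.2, 0.9]
gripper_width: 0.992
```

```bash
python3 -c "
from h import *
plan([.502,-.259,.27],np.radians(105),1)
c=cap('wrist','w1');print(c['extrinsics'].round(3),c['intrinsics'].round(1)); print(proj(c,[.502,-.259,.09]))
cap('top','top1')
print(status.get_state()['joint_positions'].round(3),status.get_state()['time'])"
```

```text
p [ 0.5034 -0.2601  0.2686] th 105.47 tilt [-0.0159  0.0134]
[[0.0014, -0.0014, 0.001, 0.0082]]
[[-0.267 -0.933 -0.242  0.44 ]
 [ 0.964 -0.254 -0.084 -0.281]
 [ 0.017 -0.256  0.967  0.389]
 [ 0.     0.     0.     1.   ]] [[274.1   0.  257.9]
 [  0.  274.1 183.4]
 [  0.    0.    1. ]]
[257.0735828  171.96608022]
[ 1.002  0.435 -0.752  1.745  0.318  1.111  1.988] 2.9
```

View pics/w1.png

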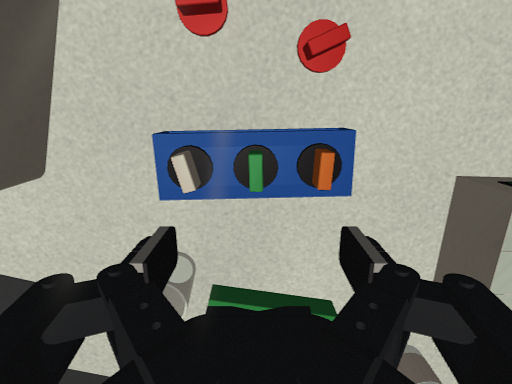

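The wrist view shows the green grip at (256,172) between white (186,172) and orange (322,170), with the red look-alikes at (203,10) and (322,45). I'll now fit the bar's box silhouette to the green mask.

```bash
cat >> h.py <<'E'
from scipy.optimize import minimize
def fitbox(c,mask,x0,dims,z0,z1,s=8):
    h,w=mask.shape; ys,xs=np.nonzero(mask); m=8; a,b,x,y=max(xs.min()-m,0),xs.max()+m,max(ys.min()-m,0),ys.max()+m
    M=cv2.resize(mask[y:b*0+ys.max()+m,a:b].astype(np.float32),None,fx=s,fy=s,interpolation=cv2.INTER_LINEAR)
    def sil(v):
        o=[]
        for z in(z0,z1):
            for i in(-1,1):
                for j in(-1,1):
                    X=i*dims[0]/2;Y=j*dims[1]/2; o.append(proj(c,[v[0]+np.cos(v[2])*X-np.sin(v[2])*Y,v[1]+np.sin(v[2])*X+np.cos(v[2])*Y,z]))
        P=(np.array(o)+.5-[a,y])*s-.5
        I=np.zeros(M.shape,np.float32); cv2.fillConvexPoly(I,cv2.convexHull(np.round(P*16).astype(np.int32)),1.,cv2.LINE_AA if 0 else 8,4); return cv2.GaussianBlur(I,(0,0),s/2)
    Mb=cv2.GaussianBlur(M,(0,0),s/3)
    f=lambda v:((sil(v)-Mb)**2).sum()/M.sum()
    x0=np.array(x0,float); sx=np.vstack([x0]+[x0+d for d in np.diag([.006,.006,.15])])
    r=minimize(f,x0,method='Nelder-Mead',options=dict(initial_simplex=sx,xatol=1e-5,fatol=1e-6)); return r.x,r.fun
def gmask(c,box):
    p=c['pixels'].astype(int); m=(p[...,1]>p[...,0]*1.35+8)&(p[...,1]>p[...,2]*1.2+5); k=np.zeros(m.shape,bool); k[box[1]:box[3],box[0]:box[2]]=1; return m&k
E
python3 -c "
from h import *
c=np.load('pics/w1.npz');m=gmask(c,(225,130,290,205));print(m.sum());x,f=fitbox(c,m,[.502,-.259,.26],(.044,.016),.058,.09);print('w',x.round(4),np.degrees(x[2]),f)
for n in('top0',):
  c=np.load(f'pics/{n}.npz');m=gmask(c,(333,200,358,226));print(m.sum());x,f=fitbox(c,m,[.502,-.259,.26],(.044,.016),.058,.09);print(n,x.round(4),np.degrees(x[2]),f)
c=np.load('pics/scene0.npz');m=gmask(c,(208,118,232,142));print(m.sum());x,f=fitbox(c,m,[.502,-.259,.26],(.044,.016),.058,.09);print('sc',x.round(4),np.degrees(x[2]),f)
"
```

```text
596Traceback (most recent call last):
  File "<string>", line 3, in <module>
    c=np.load('pics/w1.npz');m=gmask(c,(225,130,290,205));print(m.sum());x,f=fitbox(c,m,[.502,-.259,.26],(.044,.016),.058,.09);print('w',x.round(4),np.degrees(x[2]),f)
                                                                             ~~~~~~^^^^^^^^^^^^^^^^^^^^^^^^^^^^^^^^^^^^^^^^^^^
  File "h.py", line 23, in fitbox
    M=cv2.resize(mask[y:b*0+ys.max()+m,a:b].astype(np.float32),None,fx=s,fy=s,interpolation=cv2.INTER_LINEAR)
cv2.error: OpenCV(4.12.0) /io/opencv/modules/imgproc/src/resize.cpp:4208: error: (-215:Assertion failed) !ssize.empty() in function 'resize'
```

```bash
sed -i 's/a,b,x,y=max(xs.min()-m,0),xs.max()+m,max(ys.min()-m,0),ys.max()+m/a,b,y,e=max(xs.min()-m,0),xs.max()+m,max(ys.min()-m,0),ys.max()+m/; s/y:b\*0+ys.max()+m,a:b/y:e,a:b/' h.py
cat > f1.py <<'E'
from h import *
for n,b in(('w1',(225,130,290,205)),('top0',(333,200,358,226)),('scene0',(208,118,232,142))):
  c=dict(np.load(f'pics/{n}.npz'));m=gmask(c,b);x,f=fitbox(c,m,[.502,-.259,.26],(.044,.016),.058,.09);print(n,m.sum(),x.round(4),np.degrees(x[2]).round(2),round(f,4))
E
python3 f1.py
```

```text
w1 596 [ 0.5035 -0.2606  0.2977] 17.06 0.0178
top0 112 [ 0.5039 -0.2616  0.2787] 15.97 0.0205
scene0 39 [ 0.4922 -0.285   1.0748] 61.58 1.5377
```

```bash
cat >> h.py <<'E'
def plan(target,th,n,sp=None):
    s,p,M=pose(); t0=np.arctan2(M[1,0],M[0,0]); d=(th-t0+np.pi)%(2*np.pi)-np.pi if sp is None else sp
    st=(np.asarray(target)-p)/n; out=[]
    for i in range(n):
        N=M@R.from_euler('y',-d*i/n).as_matrix(); out.append([*(N.T@st),-d/n])
    print('t',round(s['time'],2),'p',p.round(4),'th',np.degrees(t0).round(2),'tilt',M[:2,1].round(4),'F',np.round(s['ft_force'],1),'T',np.round(s['torque'],2),'w',round(s['gripper_width'],3),'q',np.round(s['joint_positions'],2))
    print(np.array(out).round(4).tolist())
E
python3 -c "
from h import *
plan([.5036,-.2608,.13],np.radians(107),5)"
```

```text
t 2.9 p [ 0.5032 -0.2601  0.2687] th 105.46 tilt [-0.0157  0.0131] F [-0.1 -0.1  1.3] T [0.02 0.   0.01] w 0.994 q [ 1.    0.43 -0.75  1.74  0.32  1.11  1.99]
[[-0.0006, 0.0277, -0.0004, -0.0054], [-0.0006, 0.0277, -0.0004, -0.0054], [-0.0006, 0.0277, -0.0004, -0.0054], [-0.0006, 0.0277, -0.0003, -0.0054], [-0.0006, 0.0277, -0.0003, -0.0054]]
```

servo_tool --commands '[-0.0006,0.028,-0.0004,-0.005,0.05,-0.0006,0.028,-0.0004,-0.005,0.05,-0.0006,0.028,-0.0004,-0.005,0.05,-0.0006,0.028,-0.0003,-0.005,0.05,-0.0006,0.028,-0.0003,-0.005,0.05]'

```text
time: 3.4
ee_pos: [0.5058, -0.2638, 0.1294]
orientation: [-0.425, 0.419, 0.567, -0.567]
ft_force: [0.4, -0.4, -0.1]
gripper_width: 0.586
```

```bash
python3 -c "
from h import *
plan([.5036,-.2608,.084],np.radians(107),4)
c=cap('wrist','w2'); u=proj(c,[.5036,-.2608,.09]);print(u)
m=gmask(c,(int(u[0])-60,int(u[1])-60,int(u[0])+60,int(u[1])+60));print(m.sum());x,f=fitbox(c,m,[.5036,-.2608,.297],(.044,.016),.058,.09);print(x.round(4),np.degrees(x[2]),f)
"
```

```text
t 3.4 p [ 0.5058 -0.2638  0.1294] th 106.73 tilt [-0.0072  0.0055] F [ 0.4 -0.4 -0.1] T [-0.02 -0.03 -0.01] w 0.586 q [ 0.92  0.6  -0.66  1.86  0.47  0.85  1.89]
[[0.0008, 0.0113, 0.0002, -0.0012], [0.0008, 0.0113, 0.0002, -0.0012], [0.0008, 0.0113, 0.0002, -0.0012], [0.0008, 0.0113, 0.0002, -0.0012]]
[264.07099847 219.1074602 ]
1879
[ 0.5036 -0.2606  0.2984] 17.094962699256143 0.03078160062432289
```

View pics/w2.png

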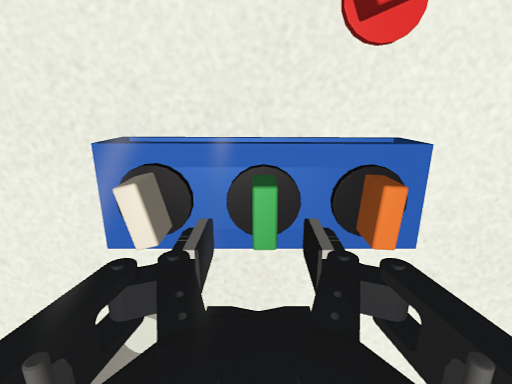

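The green bar at (265,212) sits between the jaws, and the fit agrees: (0.5036, -0.2606) at 17.1°.

servo_tool --commands '[0.0008,0.0113,0.0002,-0.001,0.05,0.0008,0.0113,0.0002,-0.001,0.05,0.0008,0.0113,0.0002,-0.001,0.05,0.0008,0.0113,0.0002,-0.001,0.05,0,0,0,0,0.05]'

```text
time: 3.95
ee_pos: [0.501, -0.2601, 0.0782]
orientation: [0.426, -0.416, -0.568, 0.568]
ft_force: [0.7, 0.4, 0.2]
gripper_width: 0.589
```

```bash
python3 -c "
from h import *
plan([.5036,-.2606,.084],np.radians(107),2)"
```

```text
t 3.95 p [ 0.501  -0.2601  0.0782] th 106.89 tilt [-0.0124  0.0081] F [0.7 0.4 0.2] T [-0.01  0.04  0.01] w 0.589 q [ 0.89  0.67 -0.61  1.89  0.53  0.77  1.84]
[[-0.0006, -0.0029, -0.0012, -0.001], [-0.0006, -0.0029, -0.0012, -0.001]]
```

servo_tool --commands '[-0.0006,-0.003,-0.001,-0.001,0.05,-0.0006,-0.002,-0.001,-0.001,0.05,0,0,0,0,0.05]'

```text
time: 4.25
ee_pos: [0.5046, -0.261, 0.0848]
orientation: [0.425, -0.416, -0.568, 0.569]
ft_force: [-0.5, -1.0, 0.7]
gripper_width: 0.584
```

```bash
python3 -c "
from h import *
plan([.5036,-.2606,.084],np.radians(107),1)"
```

```text
t 4.25 p [ 0.5046 -0.261   0.0848] th 107.03 tilt [-0.0102  0.007 ] F [-0.5 -1.   0.7] T [-0.03 -0.04  0.06] w 0.584 q [ 0.89  0.66 -0.62  1.88  0.53  0.78  1.85]
[[0.0007, 0.0008, 0.0008, 0.0005]]
```

servo_tool --commands '[0.0005,0.0005,-0.0005,0,0.03,0,0,0,0,0.0,0,0,0,0,0,0,0,0,0,0,0,0,0,0,0]'

```text
time: 4.75
ee_pos: [0.5056, -0.2607, 0.0855]
orientation: [0.424, -0.417, -0.568, 0.569]
ft_force: [0.5, -0.1, -0.7]
gripper_width: 0.179
```

servo_tool --commands '[0,0,0,0,0,0,0,0,0,0]'

```text
time: 4.95
ee_pos: [0.5056, -0.2607, 0.0855]
orientation: [0.424, -0.417, -0.568, 0.569]
ft_force: [0.7, 0.1, 0.3]
gripper_width: 0.179
```

```bash
python3 -c "
from h import *
plan([.5036,-.2606,.2],np.radians(107),5)"
```

```text
t 4.95 p [ 0.5056 -0.2607  0.0855] th 107.02 tilt [-0.0084  0.0057] F [0.7 0.1 0.3] T [-0.02  0.01 -0.06] w 0.179 q [ 0.89  0.66 -0.62  1.88  0.53  0.78  1.85]
[[0.0003, -0.0229, 0.0005, 0.0001], [0.0003, -0.0229, 0.0005, 0.0001], [0.0003, -0.0229, 0.0005, 0.0001], [0.0003, -0.0229, 0.0005, 0.0001], [0.0003, -0.0229, 0.0005, 0.0001]]
```

servo_tool --commands '[0,-0.015,0.0005,0,0,0.0003,-0.025,0.0005,0,0,0.0003,-0.03,0.0005,0,0,0.0003,-0.03,0.0005,0,0,0.0003,-0.03,0.0005,0,0]'

```text
time: 5.45
ee_pos: [0.5006, -0.2596, 0.2178]
orientation: [0.428, -0.412, -0.568, 0.569]
ft_force: [0.6, -0.1, -2.0]
gripper_width: 0.172
```

servo_tool --commands '[0,-0.03,0,0,0,0,-0.01,0,0,0,0,0,0,0,0]'

```text
time: 5.75
ee_pos: [0.5026, -0.2601, 0.2652]
orientation: [0.425, -0.415, -0.568, 0.569]
ft_force: [0.4, -0.5, -2.0]
gripper_width: 0.178
```

```bash
python3 -c "
from h import *
d=dict(np.load('pics/top0.npz'))
print([at(d,*p,.112).round(4) for p in((206.2,193.2),(211.5,215.5))])
plan([.518,.146,.27],np.radians(103),20)"
```

```text
[array([0.5528, 0.1576, 0.112 ]), array([0.487 , 0.1407, 0.112 ])]
t 5.75 p [ 0.5026 -0.2601  0.2652] th 107.12 tilt [-0.0116  0.0071] F [ 0.4 -0.5 -2. ] T [-0.05 -0.02  0.04] w 0.178 q [ 1.01  0.44 -0.76  1.75  0.33  1.1   2.01]
[[0.0192, -0.0001, -0.0067, 0.0036], [0.0192, -0.0001, -0.0066, 0.0036], [0.0192, -0.0001, -0.0066, 0.0036], [0.0193, -0.0001, -0.0065, 0.0036], [0.0193, -0.0001, -0.0064, 0.0036], [0.0193, -0.0001, -0.0064, 0.0036], [0.0193, -0.0001, -0.0063, 0.0036], [0.0193, -0.0001, -0.0062, 0.0036], [0.0194, -0.0001, -0.0062, 0.0036], [0.0194, -0.0001, -0.0061, 0.0036], [0.0194, -0.0001, -0.006, 0.0036], [0.0194, -0.0001, -0.0059, 0.0036], [0.0195, -0.0001, -0.0059, 0.0036], [0.0195, -0.0001, -0.0058, 0.0036], [0.0195, -0.0001, -0.0057, 0.0036], [0.0195, -0.0001, -0.0057, 0.0036], [0.0195, -0.0001, -0.0056, 0.0036], [0.0196, -0.0001, -0.0055, 0.0036], [0.0196, -0.0001, -0.0055, 0.0036], [0.0196, -0.0001, -0.0054, 0.0036]]
```

servo_tool --commands '[0.01,0,-0.003,0.0035,0,0.019,0,-0.007,0.0035,0,0.019,0,-0.007,0.0035,0,0.019,0,-0.006,0.0035,0,0.019,0,-0.006,0.0035,0]'

```text
time: 6.25
ee_pos: [0.501, -0.1659, 0.2582]
orientation: [0.436, -0.417, -0.563, 0.565]
ft_force: [0.7, 0.5, -1.5]
gripper_width: 0.172
```

servo_tool --commands '[0.019,0,-0.006,0.0035,0,0.019,0,-0.006,0.0035,0,0.019,0,-0.006,0.0035,0,0.019,0,-0.006,0.0035,0,0.019,0,-0.006,0.0035,0]'

```text
time: 6.75
ee_pos: [0.498, -0.057, 0.2508]
orientation: [0.446, -0.415, -0.558, 0.564]
ft_force: [-0.2, 0.0, -2.2]
gripper_width: 0.173
```

servo_tool --commands '[0.019,0,-0.006,0.0035,0,0.019,0,-0.006,0.0035,0,0.019,0,-0.006,0.0035,0,0.015,0,-0.005,0.0035,0,0.01,0,-0.003,0.002,0]'

```text
time: 7.25
ee_pos: [0.495, 0.0378, 0.2442]
orientation: [0.454, -0.413, -0.553, 0.564]
ft_force: [0.3, -0.0, -1.9]
gripper_width: 0.176
```

servo_tool --commands '[0,0,0,0,0]'

```text
time: 7.35
ee_pos: [0.4939, 0.0399, 0.2433]
orientation: [0.454, -0.411, -0.553, 0.565]
ft_force: [0.6, -0.5, -1.5]
gripper_width: 0.174
```

```bash
python3 -c "
from h import *
plan([.519,.148,.27],np.radians(104),5)
c=cap('wrist','w3');print(proj(c,[.519,.148,.112]))"
```

```text
t 7.35 p [0.4939 0.0399 0.2433] th 104.48 tilt [-0.0578  0.0241] F [ 0.6 -0.5 -1.5] T [-0.05 -0.13 -0.03] w 0.174 q [ 0.57  0.38 -0.86  1.91  0.29  1.05  1.42]
[[0.0199, -0.0051, -0.01, 0.0017], [0.0199, -0.0051, -0.01, 0.0017], [0.0199, -0.0051, -0.01, 0.0017], [0.0199, -0.0051, -0.0099, 0.0017], [0.0199, -0.0051, -0.0099, 0.0017]]
[351.08964939 237.33105843]
```

View pics/w3.png

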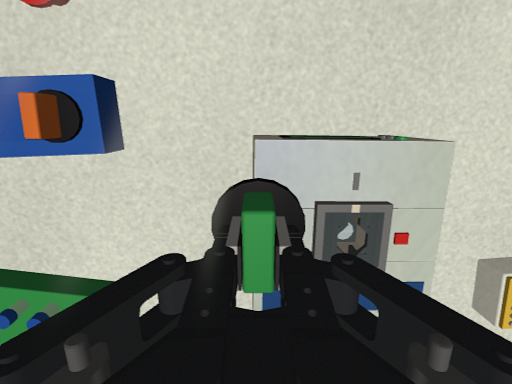

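The view shows the port hole at (351,237), the near stripe at (355,208) and the collar's top corners at (315,203) and (393,203); the hole matches my projection. Tool tilt has crept up to 3.6°, so I'll test slower steps and whether the drift reverses, and also take a closer look at the port.

servo_tool --commands '[0.008,-0.004,-0.002,0,0,0.008,-0.004,-0.002,0,0,0.008,-0.004,-0.002,0,0,0.008,-0.004,-0.002,0,0,0.008,-0.004,-0.002,0,0]'

```text
time: 7.9
ee_pos: [0.4948, 0.0791, 0.2647]
orientation: [0.456, -0.413, -0.551, 0.564]
ft_force: [0.8, 0.2, -2.2]
gripper_width: 0.179
```

```bash
python3 -c "
from h import *
plan([.519,.148,.27],np.radians(104),5)
d=cv2.imread('pics/w3.png')[185:285,300:460]
cv2.imwrite('pics/w3c.png',np.clip(cv2.resize(d,None,fx=5,fy=5,interpolation=cv2.INTER_CUBIC)*1.0,0,255))"
```

```text
t 7.9 p [0.4948 0.0791 0.2647] th 104.07 tilt [-0.06    0.0227] F [ 0.8  0.2 -2.2] T [ 0.01 -0.11  0.03] w 0.179 q [ 0.51  0.37 -0.87  1.87  0.27  1.09  1.35]
[[0.0122, -0.001, -0.008, 0.0003], [0.0122, -0.001, -0.008, 0.0003], [0.0122, -0.001, -0.008, 0.0003], [0.0122, -0.001, -0.008, 0.0003], [0.0122, -0.001, -0.008, 0.0003]][ WARN:0@0.733] global loadsave.cpp:1063 imwrite_ Unsupported depth image for selected encoder is fallbacked to CV_8U.
```

View pics/w3c.png

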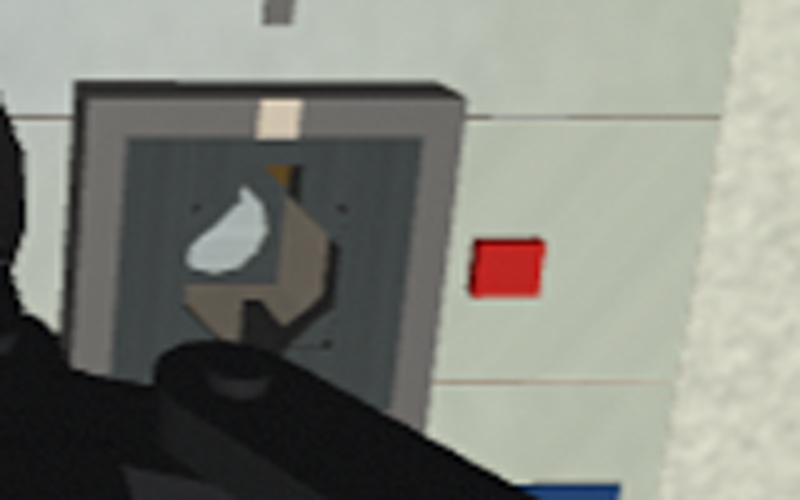

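Slow steps hardly drift, so I'll test a fast move backwards, which may undo the tilt.

servo_tool --commands '[-0.02,-0.001,0.006,0,0,-0.02,-0.001,0.006,0,0,-0.02,-0.001,0.006,0,0,-0.02,-0.001,0.006,0,0,-0.02,-0.001,0.006,0,0]'

```text
time: 8.4
ee_pos: [0.4918, -0.0201, 0.2711]
orientation: [0.452, -0.41, -0.555, 0.565]
ft_force: [0.2, 0.3, -1.5]
gripper_width: 0.173
```

```bash
python3 -c "
from h import *
plan([.519,.148,.27],np.radians(104),12)"
```

```text
t 8.4 p [ 0.4918 -0.0201  0.2711] th 104.76 tilt [-0.0549  0.0246] F [ 0.2  0.3 -1.5] T [-0.02 -0.1  -0.03] w 0.173 q [ 0.71  0.34 -0.86  1.88  0.25  1.1   1.58]
[[0.013, 0.0003, -0.0058, 0.0011], [0.013, 0.0003, -0.0058, 0.0011], [0.013, 0.0003, -0.0058, 0.0011], [0.013, 0.0003, -0.0057, 0.0011], [0.013, 0.0003, -0.0057, 0.0011], [0.013, 0.0003, -0.0057, 0.0011], [0.013, 0.0003, -0.0057, 0.0011], [0.013, 0.0003, -0.0057, 0.0011], [0.013, 0.0003, -0.0057, 0.0011], [0.013, 0.0003, -0.0057, 0.0011], [0.013, 0.0003, -0.0056, 0.0011], [0.013, 0.0003, -0.0056, 0.0011]]
```

servo_tool --commands '[0,0,-0.02,0,0,0,0,-0.02,0,0,0,0,-0.02,0,0,0,0,-0.02,0,0,0,0,-0.02,0,0]'

```text
time: 8.9
ee_pos: [0.591, 0.001, 0.268]
orientation: [0.454, -0.415, -0.551, 0.564]
ft_force: [-0.6, -0.7, -1.2]
gripper_width: 0.179
```

```bash
python3 -c "
from h import *
plan([.519,.148,.27],np.radians(104),1)"
```

```text
t 8.9 p [0.591 0.001 0.268] th 104.16 tilt [-0.0542  0.0198] F [-0.6 -0.7 -1.2] T [-0.03 -0.09 -0.02] w 0.179 q [ 0.53  0.51 -0.79  1.66  0.36  1.18  1.47]
[[0.1601, 0.0048, 0.0336, 0.0028]]
```

servo_tool --commands '[0,-0.02,0,0,0,0,-0.02,0,0,0,0,-0.02,0,0,0,0,-0.02,0,0,0,0,-0.02,0,0,0]'

```text
time: 9.4
ee_pos: [0.5979, 0.0026, 0.3683]
orientation: [0.456, -0.411, -0.552, 0.565]
ft_force: [0.5, -0.3, -1.5]
gripper_width: 0.174
```

```bash
python3 -c "
from h import *
plan([.519,.148,.27],np.radians(104),1)"
```

```text
t 9.4 p [0.5979 0.0026 0.3683] th 104.29 tilt [-0.0607  0.0238] F [ 0.5 -0.3 -1.5] T [-0.01 -0.17 -0.01] w 0.174 q [ 0.54  0.45 -0.83  1.51  0.29  1.38  1.52]
[[0.1565, 0.1063, 0.035, 0.0051]]
```

servo_tool --commands '[0,0.02,0,0,0,0,0.02,0,0,0,0,0.02,0,0,0,0,0.02,0,0,0,0,0.02,0,0,0]'

```text
time: 9.9
ee_pos: [0.597, 0.0088, 0.2748]
orientation: [0.451, -0.416, -0.555, 0.561]
ft_force: [-0.2, 0.3, -1.1]
gripper_width: 0.175
```

```bash
python3 -c "
from h import *
plan([.519,.148,.27],np.radians(104),1)"
```

```text
t 9.9 p [0.597  0.0088 0.2748] th 104.3 tilt [-0.0443  0.024 ] F [-0.2  0.3 -1.1] T [-0.08 -0.07  0.02] w 0.175 q [ 0.52  0.51 -0.8   1.65  0.35  1.18  1.46]
[[0.1539, 0.0116, 0.0408, 0.0052]]
```

servo_tool --commands '[0,0,0,0.12,0,0,0,0,0.12,0,0,0,0,0.12,0,0,0,0,0.12,0,0,0,0,0.12,0]'

```text
time: 10.4
ee_pos: [0.5954, 0.011, 0.2717]
orientation: [0.601, -0.566, -0.389, 0.409]
ft_force: [0.3, -0.3, -0.7]
gripper_width: 0.175
```

```bash
python3 -c "
from h import *
plan([.519,.148,.27],np.radians(104),1)"
```

```text
t 10.4 p [0.5954 0.011  0.2717] th 68.68 tilt [-0.0513  0.026 ] F [ 0.3 -0.3 -0.7] T [-0.09 -0.1  -0.01] w 0.175 q [ 0.43  0.48 -0.66  1.65  0.27  1.16  0.9 ]
[[0.0999, 0.0092, 0.1207, -0.6165]]
```

```bash
python3 -c "
from h import *
plan([.512,.135,.36],np.radians(104),15)"
```

```text
t 10.4 p [0.5954 0.011  0.2717] th 68.68 tilt [-0.0513  0.026 ] F [ 0.3 -0.3 -0.7] T [-0.09 -0.1  -0.01] w 0.175 q [ 0.43  0.48 -0.66  1.65  0.27  1.16  0.9 ]
[[0.0057, -0.0054, 0.0085, -0.0411], [0.0061, -0.0054, 0.0083, -0.0411], [0.0064, -0.0054, 0.008, -0.0411], [0.0067, -0.0054, 0.0077, -0.0411], [0.007, -0.0054, 0.0075, -0.0411], [0.0073, -0.0054, 0.0072, -0.0411], [0.0076, -0.0054, 0.0069, -0.0411], [0.0079, -0.0054, 0.0065, -0.0411], [0.0082, -0.0054, 0.0062, -0.0411], [0.0084, -0.0054, 0.0059, -0.0411], [0.0086, -0.0054, 0.0055, -0.0411], [0.0089, -0.0054, 0.0052, -0.0411], [0.0091, -0.0054, 0.0048, -0.0411], [0.0093, -0.0054, 0.0044, -0.0411], [0.0094, -0.0054, 0.004, -0.0411]]
```

servo_tool --commands '[0.006,-0.0055,0.0085,-0.041,0,0.006,-0.0055,0.008,-0.041,0,0.0065,-0.0055,0.008,-0.041,0,0.0065,-0.0055,0.0075,-0.041,0,0.007,-0.0055,0.0075,-0.041,0]'

```text
time: 10.9
ee_pos: [0.5655, 0.0575, 0.305]
orientation: [0.552, -0.514, -0.456, 0.472]
ft_force: [0.4, 0.3, -0.8]
gripper_width: 0.176
```

servo_tool --commands '[0.0075,-0.0055,0.007,-0.041,0,0.0075,-0.0055,0.007,-0.041,0,0.008,-0.0055,0.0065,-0.041,0,0.008,-0.0055,0.006,-0.041,0,0.0085,-0.0055,0.006,-0.041,0]'

```text
time: 11.4
ee_pos: [0.5319, 0.1055, 0.3405]
orientation: [0.492, -0.454, -0.521, 0.53]
ft_force: [-0.8, 0.4, -1.6]
gripper_width: 0.174
```

servo_tool --commands '[0.0085,-0.0055,0.0055,-0.041,0,0.009,-0.0055,0.005,-0.041,0,0.009,-0.0055,0.005,-0.041,0,0.009,-0.0055,0.0045,-0.041,0,0.0095,-0.0055,0.004,-0.041,0]'

```text
time: 11.9
ee_pos: [0.4954, 0.1516, 0.3756]
orientation: [0.423, -0.387, -0.577, 0.581]
ft_force: [0.6, 0.5, -1.7]
gripper_width: 0.178
```

```bash
python3 -c "
from h import *
plan([.512,.135,.25],np.radians(104),5)"
```

```text
t 11.9 p [0.4954 0.1516 0.3756] th 110.03 tilt [-0.0448  0.025 ] F [ 0.6  0.5 -1.7] T [-0.   -0.08  0.01] w 0.178 q [ 0.43  0.29 -0.93  1.7   0.19  1.3   1.38]
[[-0.0052, 0.0249, -0.0028, 0.0211], [-0.0052, 0.0249, -0.0029, 0.0211], [-0.0051, 0.0249, -0.003, 0.0211], [-0.005, 0.0249, -0.0031, 0.0211], [-0.005, 0.0249, -0.0032, 0.0211]]
```

servo_tool --commands '[0,0.022,0,0,0,0,0.022,0,0,0,0,0.022,0,0,0,0,0.022,0,0,0,0,0,0,0,0]'

```text
time: 12.4
ee_pos: [0.488, 0.1616, 0.2914]
orientation: [-0.411, 0.38, 0.586, -0.586]
ft_force: [0.4, -0.1, -1.0]
gripper_width: 0.177
```

```bash
python3 -c "
from h import *
plan([.512,.135,.25],np.radians(104),5)"
```

```text
t 12.4 p [0.488  0.1616 0.2914] th 111.96 tilt [-0.0356  0.0246] F [ 0.4 -0.1 -1. ] T [-0.06 -0.04 -0.03] w 0.177 q [ 0.38  0.36 -0.91  1.83  0.27  1.12  1.33]
[[-0.007, 0.008, -0.0026, 0.0278], [-0.007, 0.008, -0.0028, 0.0278], [-0.0069, 0.008, -0.003, 0.0278], [-0.0068, 0.008, -0.0032, 0.0278], [-0.0067, 0.008, -0.0034, 0.0278]]
```

servo_tool --commands '[-0.002,-0.009,-0.002,0.014,0,-0.003,-0.009,-0.002,0.014,0,-0.003,-0.009,-0.002,0.014,0,-0.003,-0.009,-0.002,0.014,0,-0.003,-0.009,-0.002,0.014,0]'

```text
time: 12.9
ee_pos: [0.5056, 0.1523, 0.3443]
orientation: [-0.429, 0.401, 0.574, -0.571]
ft_force: [-0.3, 0.1, -0.7]
gripper_width: 0.173
```

servo_tool --commands '[-0.003,-0.009,-0.002,0.014,0,-0.003,-0.009,-0.002,0.014,0,-0.003,-0.009,-0.002,0.014,0,-0.003,-0.009,-0.002,0.014,0,-0.002,-0.005,-0.002,0.01,0]'

```text
time: 13.4
ee_pos: [0.5225, 0.1392, 0.39]
orientation: [-0.449, 0.423, 0.558, -0.555]
ft_force: [0.1, 0.1, -1.4]
gripper_width: 0.175
```

```bash
python3 -c "
from h import *
plan([.512,.14,.24],np.radians(104),5)"
```

```text
t 13.4 p [0.5225 0.1392 0.39  ] th 103.86 tilt [-0.0264  0.026 ] F [ 0.1  0.1 -1.4] T [-0.06 -0.09 -0.02] w 0.175 q [ 0.42  0.31 -0.9   1.64  0.21  1.32  1.31]
[[-0.0003, 0.03, 0.0014, -0.0005], [-0.0003, 0.03, 0.0014, -0.0005], [-0.0003, 0.03, 0.0014, -0.0005], [-0.0003, 0.03, 0.0014, -0.0005], [-0.0003, 0.03, 0.0014, -0.0005]]
```

servo_tool --commands '[0,0.024,0,0,0,0,0.024,0,0,0,0,0.024,0,0,0,0,0.024,0,0,0,0,0.01,0,0,0]'

```text
time: 13.9
ee_pos: [0.5226, 0.1418, 0.284]
orientation: [-0.449, 0.425, 0.559, -0.553]
ft_force: [-0.4, 0.4, -2.3]
gripper_width: 0.173
```

servo_tool --commands '[0,0,0,0,0]'

```text
time: 14.0
ee_pos: [0.5221, 0.1416, 0.2829]
orientation: [-0.449, 0.425, 0.558, -0.553]
ft_force: [-0.1, -0.5, -1.2]
gripper_width: 0.178
```

```bash
python3 -c "
from h import *
plan([.519,.148,.24],np.radians(104),5)"
```

```text
t 14.0 p [0.5221 0.1416 0.2829] th 103.63 tilt [-0.0235  0.0267] F [-0.1 -0.5 -1.2] T [-0.06 -0.01  0.02] w 0.178 q [ 0.37  0.4  -0.86  1.79  0.29  1.11  1.23]
[[0.0011, 0.0086, 0.0002, -0.0013], [0.0011, 0.0086, 0.0001, -0.0013], [0.0011, 0.0086, 0.0001, -0.0013], [0.0011, 0.0086, 0.0001, -0.0013], [0.0011, 0.0086, 0.0001, -0.0013]]
```

Tilt is down to 2°. Now I'll locate the port precisely and look at the current wrist view.

```bash
python3 -c "
from h import *
c=dict(np.load('pics/w3.npz'))
g=lambda u,v:((u+.5)/5-.5+300,(v+.5)/5-.5+185)
P={k:at(c,*g(*p),.112)[:2] for k,p in dict(TL=(80,96),TR=(463,98),RB=(424,425),LB=(66,365),st=(280,119),iTL=(126,138),iTR=(424,138),iRB=(390,400)).items()}
for k in P: print(k,P[k].round(4))
ang=lambda a,b:np.degrees(np.arctan2(*(b-a)[::-1]))
print(ang(P['TL'],P['TR']),ang(P['RB'],P['TR']),ang(P['LB'],P['TL']),ang(P['iTL'],P['iTR']),np.linalg.norm(P['TL']-P['TR']))
w=cap('wrist','w4'); t=cap('top','top2'); s=cap('scene','scene2')
a=cv2.imread('pics/w4.png'); b=cv2.imread('pics/scene2.png')[150:290,220:360]
cv2.imwrite('pics/v4.png',np.hstack([a[84:384,100:400],cv2.resize(b,(400,400),interpolation=cv2.INTER_CUBIC)[50:350]]))
"
```

```text
TL [0.4939 0.1025]
TR [0.476  0.1767]
RB [0.5451 0.194 ]
LB [0.5494 0.1166]
st [0.4889 0.1425]
iTL [0.4999 0.1139]
iTR [0.4857 0.172 ]
iRB [0.5413 0.185 ]
103.50794984790276 -165.95782017220856 -165.75522830792187 103.7440598563189 0.07638936224216948
```

View pics/v4.png

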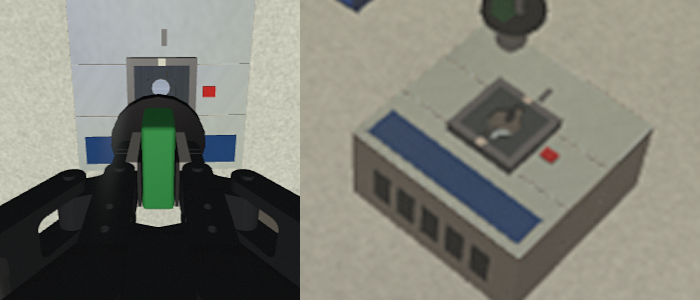

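The wrist crop shows the port hole at (160,88) and the stripe at (161,62), in line with the green bar at (158,160). The scene crop shows the nose hanging at (512,42) above the port at (505,125).

```bash
python3 -c "
from h import *
c=dict(np.load('pics/w4.npz'))
I=c['pixels'].astype(int).sum(2)
print(I[160,215:240],I[160,285:305]); print(I[138:156,235],I[138:156,290]); print(I[144:150,252:270])
r=lambda u,v:at(c,u,v,.112)[:2].round(4)
print(r(227,142),r(297,142),r(261,146), r(260,172))
print(at(c,260,172,.086).round(4))
m=gmask(c,(200,180,320,330));x,f=fitbox(c,m,[.5221,.1416,.24],(.044,.016),.2554,.2874);print(x.round(4),np.degrees(x[2]),f)
for n,b in (('top0',0),('top2',0)):
  c=dict(np.load(f'pics/{n}.npz'));I=c['pixels'].astype(int).sum(2);print(I[186:224,190:228:2] if n=='top0' else '')
"
```

```text
[533 532 531 534 534 533 534 534 534 529 536 475 386 368 369 369 365 371
 329 247 201 203 202 201 196] [201 199 195 197 297 348 341 341 336 336 327 388 496 534 527 526 523 522
 524 524]
[546 554 540 224 271 384 377 371 373 370 373 361 196 206 208 207 208 208] [539 548 525 125 302 351 348 345 344 344 343 329 334 330 331 333 332 331]
[[367 368 368 362 359 390 545 618 609 611 609 610 619 517 377 354 357 356]
 [365 368 361 362 356 388 543 616 610 607 607 606 614 513 377 352 358 357]
 [362 362 362 365 356 387 543 617 609 606 605 607 619 515 373 351 355 353]
 [363 363 363 361 356 386 541 615 609 607 606 607 616 516 379 352 357 357]
 [367 366 365 366 359 391 549 624 616 616 613 615 624 521 376 351 355 355]
 [356 355 354 353 349 382 531 603 595 595 595 597 603 486 330 302 305 306]]
[0.4936 0.1059] [0.4763 0.1782] [0.4893 0.1419] [0.517  0.1476]
[0.5222 0.1499 0.086 ]
[0.5204 0.1404 0.2323] 13.30917470368008 0.03767016530036926
[[158 156 153 147 155 161 179 221 267 294 348 365 374 374 371 371 368 368
  368]
 [159 154 154 167 187 217 259 308 354 358 371 374 374 370 368 370 370 370
  370]
 [160
[... 2211 characters left out ...]
 178 211 236 354 351 252 253 280 300 346 357
  365]
 [364 360 358 360 309 237 212 228 245 247 347 335 275 293 351 359 370 370
  368]
 [362 358 359 358 324 246 241 244 246 253 331 325 347 357 373 371 372 369
  368]
 [356 348 361 350 335 251 255 262 282 309 359 357 369 374 371 373 372 370
  368]
 [348 336 366 361 341 270 293 325 354 362 371 368 368 373 371 370 374 371
  366]
 [371 360 366 362 357 339 358 364 373 373 369 359 371 375 373 371 371 370
  370]
 [372 365 366 366 364 365 373 372 371 371 363 327 369 375 374 372 370 372
  366]
 [369 367 365 364 365 367 370 370 370 372 354 287 370 375 374 372 372 371
  369]
 [369 366 362 364 367 367 370 369 370 369 357 278 360 375 375 371 372 371
  367]]
```

Wrist-based port estimate: (0.522, 0.150) at 13.7°. The plunger disc and the collar agree within 1 mm. Now I'll bring the nose just above the mouth.

```bash
python3 -c "
from h import *
plan([.5247,.1497,.203],np.radians(103.7),5)"
```

```text
t 14.15 p [0.5232 0.1421 0.2849] th 103.62 tilt [-0.0196  0.0274] F [-0.3 -0.5 -1.9] T [-0.03 -0.05 -0.04] w 0.173 q [ 0.37  0.4  -0.86  1.79  0.29  1.11  1.23]
[[0.0009, 0.0164, -0.0009, -0.0003], [0.0009, 0.0164, -0.0009, -0.0003], [0.0009, 0.0164, -0.0009, -0.0003], [0.0009, 0.0164, -0.0009, -0.0003], [0.0009, 0.0164, -0.0009, -0.0003]]
```

servo_tool --commands '[0.001,0.016,-0.001,0,0,0.001,0.016,-0.001,0,0,0.001,0.016,-0.001,0,0,0.001,0.016,-0.001,0,0,0.001,0.014,-0.001,0,0]'

```text
time: 14.65
ee_pos: [0.5281, 0.1513, 0.2051]
orientation: [-0.447, 0.428, 0.561, -0.55]
ft_force: [-0.3, 0.3, -1.8]
gripper_width: 0.178
```

servo_tool --commands '[0,0,0,0,0,0,0,0,0,0]'

```text
time: 14.85
ee_pos: [0.5267, 0.1514, 0.2023]
orientation: [-0.448, 0.427, 0.56, -0.551]
ft_force: [-0.1, -0.8, -2.2]
gripper_width: 0.174
```

```bash
python3 -c "
from h import *
plan([.5247,.1497,.198],np.radians(103.7),3)
w=cap('wrist','w5'); s=cap('scene','s5')
"
```

```text
t 14.85 p [0.5267 0.1514 0.2023] th 103.6 tilt [-0.0163  0.0277] F [-0.1 -0.8 -2.2] T [ 0.   -0.02 -0.08] w 0.174 q [ 0.3   0.5  -0.8   1.86  0.39  0.96  1.14]
[[-0.0004, 0.0014, 0.0008, -0.0006], [-0.0004, 0.0014, 0.0008, -0.0006], [-0.0004, 0.0014, 0.0008, -0.0006]]
```

servo_tool --commands '[-0.001,0.002,0.001,0,0,-0.001,0.003,0.001,0,0,0,0.003,0,0,0,0,0,0,0,0]'

```text
time: 15.35
ee_pos: [0.5263, 0.1487, 0.196]
orientation: [-0.447, 0.428, 0.561, -0.55]
ft_force: [0.0, -0.6, -0.9]
gripper_width: 0.182
```

```bash
python3 -c "
from h import *
plan([.5244,.1493,.180],np.radians(103.7),3)
c=cap('scene','s6');d=cv2.imread('pics/s6.png')[150:250,235:355];w=cap('wrist','w6')
cv2.imwrite('pics/v6.png',np.hstack([cv2.resize(d,(480,400),interpolation=cv2.INTER_CUBIC)[:400],cv2.resize(cv2.imread('pics/w6.png')[110:310,180:340],(320,400),interpolation=cv2.INTER_CUBIC)]))
"
```

```text
t 15.35 p [0.5263 0.1487 0.196 ] th 103.54 tilt [-0.0117  0.0278] F [ 0.  -0.6 -0.9] T [0.03 0.01 0.02] w 0.182 q [ 0.3   0.5  -0.79  1.87  0.4   0.94  1.14]
[[0.0002, 0.0053, 0.0005, -0.0009], [0.0002, 0.0053, 0.0005, -0.0009], [0.0002, 0.0053, 0.0005, -0.0009]]
```

View pics/v6.png

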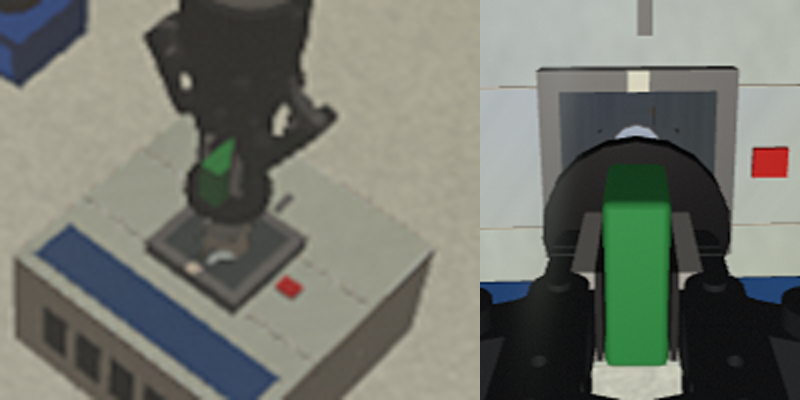

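The nose hangs centred above the hole: scene crop (222,238) over the hole at (220,258), and the wrist view lines up with the stripe at (638,80). I'm going in gently.

servo_tool --commands '[0,0.004,0.001,-0.001,0,0,0.004,0.001,0,0,0,0.004,0,0,0,0,0.004,0,0,0,0,0,0,0,0]'

```text
time: 15.95
ee_pos: [0.5241, 0.1489, 0.1788]
orientation: [-0.446, 0.428, 0.561, -0.55]
ft_force: [-0.0, -0.2, -1.5]
gripper_width: 0.175
```

```bash
python3 -c "
from h import *
plan([.524,.1495,.165],np.radians(103.7),4)"
```

```text
t 15.95 p [0.5241 0.1489 0.1788] th 103.6 tilt [-0.0114  0.0279] F [-0.  -0.2 -1.5] T [-0.01  0.02 -0.01] w 0.175 q [ 0.29  0.52 -0.78  1.89  0.42  0.91  1.12]
[[0.0001, 0.0035, -0.0, -0.0004], [0.0001, 0.0035, -0.0, -0.0004], [0.0001, 0.0035, -0.0, -0.0004], [0.0001, 0.0035, -0.0, -0.0004]]
```

servo_tool --commands '[0,0.004,0,0,0,0,0.004,0,-0.001,0,0,0.004,0,0,0,0,0.003,0,0,0,0,0.002,0,0,0]'

```text
time: 16.45
ee_pos: [0.5242, 0.1496, 0.1605]
orientation: [-0.446, 0.428, 0.561, -0.55]
ft_force: [-0.8, -0.5, 1.1]
gripper_width: 0.176
```

```bash
python3 -c "
from h import *
plan([.524,.1498,.1475],np.radians(103.7),4)"
```

```text
t 16.45 p [0.5242 0.1496 0.1605] th 103.67 tilt [-0.011   0.0282] F [-0.8 -0.5  1.1] T [-0.18  0.13 -0.04] w 0.176 q [ 0.27  0.55 -0.76  1.9   0.44  0.88  1.1 ]
[[-0.0, 0.0033, 0.0, -0.0001], [-0.0, 0.0033, 0.0, -0.0001], [-0.0, 0.0033, 0.0, -0.0001], [-0.0, 0.0033, 0.0, -0.0001]]
```

servo_tool --commands '[0,0.004,0,0,0,0,0.004,0,0,0,0,0.004,0,0,0,0,0.004,0,0,0,0,0.003,0,0,0]'

```text
time: 16.95
ee_pos: [0.5246, 0.1505, 0.1474]
orientation: [-0.444, 0.43, 0.56, -0.552]
ft_force: [-9.9, -5.5, 31.3]
gripper_width: 0.18
```

```bash
python3 -c "
from h import *
plan([.524,.1498,.1475],np.radians(103.7),4)"
```

```text
t 16.95 p [0.5246 0.1505 0.1474] th 103.66 tilt [-0.009   0.0217] F [-9.9 -5.5 31.3] T [-1.72  2.31 -0.07] w 0.18 q [ 0.25  0.56 -0.75  1.91  0.47  0.86  1.08]
[[-0.0001, -0.0, 0.0002, -0.0002], [-0.0001, -0.0, 0.0002, -0.0002], [-0.0001, -0.0, 0.0002, -0.0002], [-0.0001, -0.0, 0.0002, -0.0002]]
```

servo_tool --commands '[0,0,0,0,0,0,0.001,0,0.05,0,-0.0002,0.001,0,0.1,0,-0.0002,0.001,0,0.1,0,-0.0002,0.001,0,0.1,0]'

```text
time: 17.45
ee_pos: [0.5255, 0.1515, 0.1475]
orientation: [0.536, -0.523, -0.472, 0.465]
ft_force: [-3.9, -3.4, 11.3]
gripper_width: 0.177
```

```bash
python3 -c "
from h import *
plan([.524,.1498,.1475],np.radians(103.7-85),8)"
```

```text
t 17.45 p [0.5255 0.1515 0.1475] th 83.06 tilt [-0.0044  0.0205] F [-3.9 -3.4 11.3] T [-0.88  0.82  0.35] w 0.177 q [ 0.19  0.53 -0.66  1.91  0.4   0.83  0.77]
[[-0.0002, -0.0, 0.0002, 0.1404], [-0.0003, -0.0, 0.0001, 0.1404], [-0.0003, -0.0, 0.0001, 0.1404], [-0.0003, -0.0, 0.0, 0.1404], [-0.0003, -0.0, 0.0, 0.1404], [-0.0003, -0.0, -0.0, 0.1404], [-0.0003, -0.0, -0.0001, 0.1404], [-0.0003, -0.0, -0.0001, 0.1404]]
```

servo_tool --commands '[-0.0002,0.001,0,0.12,0,-0.0002,0.001,0,0.12,0,-0.0002,0.001,0,0.12,0,-0.0002,0.001,0,0.12,0,-0.0002,0.001,0,0.12,0]'

```text
time: 17.95
ee_pos: [0.5257, 0.1509, 0.1474]
orientation: [0.651, -0.642, -0.288, 0.284]
ft_force: [-2.8, -3.0, 10.2]
gripper_width: 0.174
```

```bash
python3 -c "
from h import *
plan([.524,.1498,.1475],np.radians(103.7-85),8)"
```

```text
t 17.95 p [0.5257 0.1509 0.1474] th 47.74 tilt [-0.0001  0.0147] F [-2.8 -3.  10.2] T [-0.63  0.8   0.43] w 0.174 q [ 0.07  0.49 -0.51  1.92  0.31  0.8   0.23]
[[-0.0002, -0.0, 0.0001, 0.0634], [-0.0002, -0.0, 0.0001, 0.0634], [-0.0002, -0.0, 0.0, 0.0634], [-0.0003, -0.0, 0.0, 0.0634], [-0.0003, -0.0, 0.0, 0.0634], [-0.0003, -0.0, -0.0, 0.0634], [-0.0003, -0.0, -0.0, 0.0634], [-0.0002, -0.0, -0.0, 0.0634]]
```

Smooth. I'll keep turning to the stop.

servo_tool --commands '[-0.0002,0.001,0,0.12,0,-0.0002,0.001,0,0.12,0,-0.0002,0.001,0,0.1,0,-0.0002,0.001,0,0.08,0,-0.0002,0.001,0,0.06,0]'

```text
time: 18.45
ee_pos: [0.5247, 0.15, 0.1473]
orientation: [0.699, -0.694, -0.121, 0.119]
ft_force: [-3.5, -2.3, 10.5]
gripper_width: 0.178
```

```bash
python3 -c "
from h import *
plan([.524,.1498,.1475],np.radians(103.7-85),8)"
```

```text
t 18.45 p [0.5247 0.15   0.1473] th 19.53 tilt [0.0028 0.0075] F [-3.5 -2.3 10.5] T [-0.58  0.86  0.37] w 0.178 q [-0.02  0.47 -0.39  1.93  0.24  0.79 -0.2 ]
[[-0.0001, -0.0, 0.0, 0.0018], [-0.0001, -0.0, 0.0, 0.0018], [-0.0001, -0.0, 0.0, 0.0018], [-0.0001, -0.0, 0.0, 0.0018], [-0.0001, -0.0, 0.0, 0.0018], [-0.0001, -0.0, 0.0, 0.0018], [-0.0001, -0.0, 0.0, 0.0018], [-0.0001, -0.0, 0.0, 0.0018]]
```

servo_tool --commands '[-0.0001,0.001,0,0.06,0,0,0.001,0,0.06,0,0,0.001,0,0.06,0]'

```text
time: 18.75
ee_pos: [0.5245, 0.1497, 0.1473]
orientation: [0.706, -0.704, -0.058, 0.055]
ft_force: [-3.3, -2.8, 10.1]
gripper_width: 0.175
```

```bash
python3 -c "
from h import *
plan([.524,.1498,.1475],np.radians(103.7-85),1)
w=cap('wrist','w7'); s=cap('scene','s7'); t=cap('top','t7')
d=cv2.imread('pics/s7.png')[150:270,225:345]
cv2.imwrite('pics/v7.png',np.hstack([cv2.resize(d,(400,400),interpolation=cv2.INTER_CUBIC),cv2.resize(cv2.imread('pics/w7.png')[90:310,150:370],(400,400),interpolation=cv2.INTER_CUBIC)]))
plan([.524,.1498,.1475],np.radians(103.7-85),1)
"
```

```text
t 18.75 p [0.5245 0.1497 0.1473] th 9.19 tilt [0.0044 0.0032] F [-3.3 -2.8 10.1] T [-0.68  0.85  1.2 ] w 0.175 q [-0.06  0.46 -0.34  1.93  0.21  0.78 -0.36]
[[-0.0004, -0.0002, 0.0002, -0.1659]]
t 18.9 p [0.5246 0.1497 0.1472] th 9.28 tilt [0.0047 0.0033] F [-3.8 -2.9  8.7] T [-0.68  0.7   0.56] w 0.178 q [-0.06  0.46 -0.34  1.93  0.21  0.78 -0.36]
[[-0.0006, -0.0003, 0.0002, -0.1644]]
```

View pics/v7.png

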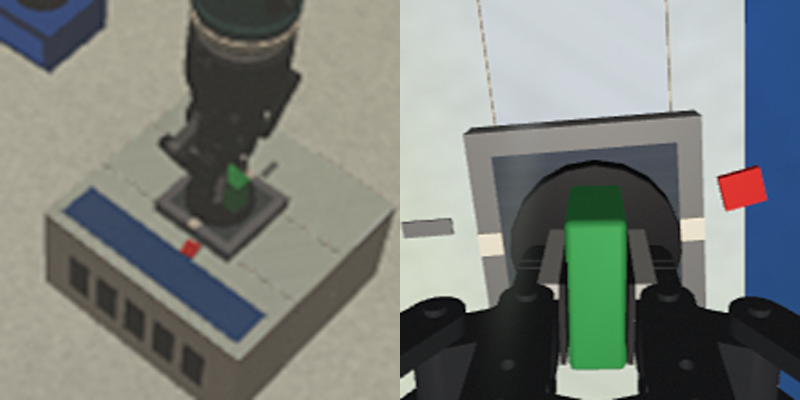

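The pointer has swung round: scene crop (190,248), wrist crop (742,188). The tool turned 94°, a bit more than the nominal 85°, so I'll measure the bar and pointer angles.

```bash
python3 -c "
from h import *
P=np.array([.5220,.1502])
for n in('w4','w7','top0','t7','scene0','s7'):
  c=dict(np.load(f'pics/{n}.npz'));p=c['pixels'].astype(int);m=(p[...,0]>1.8*p[...,1])&(p[...,0]>1.8*p[...,2])&(p[...,0]>70)
  k=np.zeros(m.shape,np.uint8);u=proj(c,[*P,.1]);r=90 if n[0]=='w' else 32
  cv2.circle(k,tuple(int(v) for v in u),r,1,-1);ys,xs=np.nonzero(m&(k>0))
  if len(xs)<3: print(n,len(xs));continue
  q=at(c,xs.mean(),ys.mean(),.103)[:2]-P;print(n,len(xs),q.round(4),np.degrees(np.arctan2(q[1],q[0])).round(1))
c=dict(np.load('pics/w7.npz'));m=gmask(c,(180,150,320,310))
for z in(.152,.150): x,f=fitbox(c,m,[.5225,.150,np.radians(-78)],(.044,.016),z-.032,z);print(x.round(4),np.degrees(x[2]).round(2),round(f,3))
a,b=[at(c,(u+.5)/400*220-.5+150,(v+.5)/400*220-.5+90,.112)[:2] for u,v in((489,244),(692,229))] if 0 else [at(c,(u-400+.5)/400*220-.5+150,(v+.5)/400*220-.5+90,.112)[:2] for u,v in((489,244),(692,229))]
print(a,b,np.degrees(np.arctan2(*(b-a)[::-1])),(a+b)/2)
"
```

```text
w4 132 [-0.0124  0.0525] 103.3
w7 325 [0.0473 0.0215] 24.4
top0 12 [-0.0128  0.0518] 103.8
t7 0
scene0 19 [-0.0163  0.0498] 108.1
s7 19 [0.044  0.0218] 26.3
[ 0.5237  0.1501 -1.3938] -79.86 0.042
[ 0.5239  0.1491 -1.3972] -80.05 0.02
[0.48842763 0.14211253] [0.55490737 0.15827392] 13.663690550427598 [0.5216675  0.15019322]
```

servo_tool --commands '[0,0.001,0,0.03,0,0,0.001,0,0.03,0]'

```text
time: 19.1
ee_pos: [0.5248, 0.1498, 0.1473]
orientation: [-0.706, 0.706, 0.041, -0.036]
ft_force: [-3.9, -1.4, 9.7]
gripper_width: 0.179
```

```bash
python3 -c "
from h import *
P=np.array([.5220,.1502])
for i in range(16):
  c=capture('wrist')
  if i%5==0:
    p=c['pixels'].astype(int);m=(p[...,0]>1.8*p[...,1])&(p[...,0]>1.8*p[...,2])&(p[...,0]>70);ys,xs=np.nonzero(m[:,250:400]);q=at(c,xs.mean()+250,ys.mean(),.103)[:2]-P
    x,f=fitbox(c,gmask(c,(180,150,320,310)),[.5225,.150,np.radians(-78)],(.044,.016),.120,.152)
    s,pp,M=pose();print(round(s['time'],2),'ptr',np.degrees(np.arctan2(q[1],q[0])).round(1),'bar',np.degrees(x[2]).round(1),'th',np.degrees(np.arctan2(M[1,0],M[0,0])).round(2),pp.round(4),np.round(s['ft_force'],1),np.round(s['torque'],2),round(s['gripper_width'],3))
"
```

```text
19.15 ptr 24.6 bar -82.5 th 6.21 [0.5249 0.1499 0.1473] [-3.  -2.3  8.9] [-0.47  0.52  0.78] 0.179
19.4 ptr 26.4 bar -84.0 th 6.12 [0.5253 0.1502 0.1473] [-1.9 -1.   9.1] [-0.18  0.45  0.27] 0.177
19.65 ptr 27.1 bar -84.0 th 6.11 [0.5253 0.1503 0.1473] [-2.5 -1.3  8. ] [-0.19  0.39  0.16] 0.177
19.9 ptr 27.2 bar -83.9 th 6.11 [0.5254 0.1503 0.1473] [-2.1 -0.5  9.1] [-0.18  0.47  0.21] 0.179
```

```bash
python3 -c "
from h import *
c=cap('wrist','w8');cap('scene','s8')
d=cv2.imread('pics/w8.png')[150:310,200:320]
e=cv2.imread('pics/s8.png')[180:230,262:312]
d=cv2.resize(d,(450,600),interpolation=cv2.INTER_CUBIC);e=cv2.resize(e,(350,350),interpolation=cv2.INTER_CUBIC)
o=np.zeros((600,800,3),np.uint8);o[:,:450]=d;o[:350,450:]=e;cv2.imwrite('pics/v8.png',np.clip(o*1.5,0,255).astype(np.uint8))
plan([.5245,.15,.1473],np.radians(13.7),1)
"
```

```text
t 20.0 p [0.5253 0.1503 0.1473] th 6.11 tilt [0.0078 0.0022] F [-1.9 -0.9  8.2] T [-0.19  0.42  0.18] w 0.175 q [-0.07  0.46 -0.33  1.93  0.21  0.78 -0.41]
[[-0.0009, 0.0, -0.0002, -0.1325]]
```

View pics/v8.png

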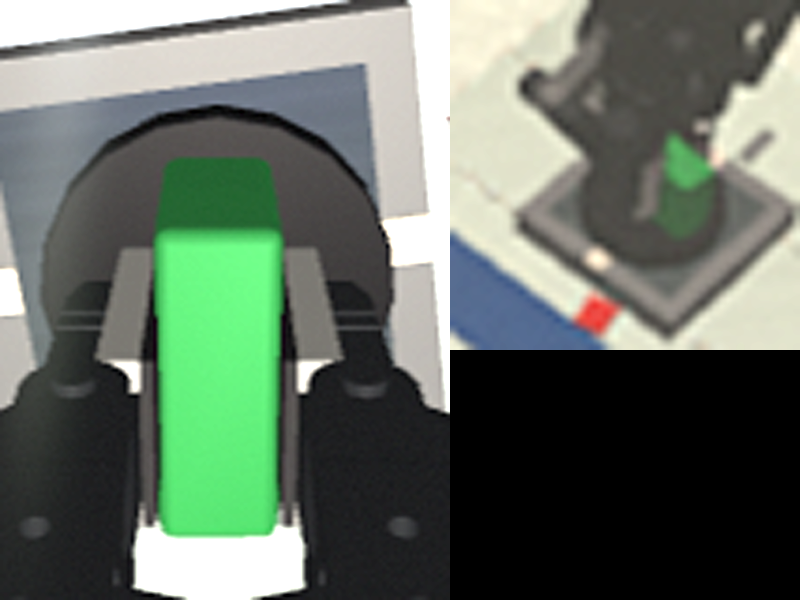

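The bar lies flat between the pads at crop (218,380), so nothing slipped in the grip. But the standard itself has been pushed to about 97°, past the nominal 85°, squeezing into the stop. I'll ease back towards 86–88° and check that the pointer stays open.

servo_tool --commands '[0,0.001,0,-0.05,0,0,0.001,0,-0.04,0]'

```text
time: 20.2
ee_pos: [0.5254, 0.1505, 0.1473]
orientation: [0.704, -0.703, -0.073, 0.067]
ft_force: [-3.9, -0.4, 10.7]
gripper_width: 0.175
```

```bash
cat > chk.py <<'E'
from h import *
P=np.array([.5220,.1502])
for i in range(3):
    c=capture('wrist');p=c['pixels'].astype(int);m=(p[...,0]>1.8*p[...,1])&(p[...,0]>1.8*p[...,2])&(p[...,0]>70);ys,xs=np.nonzero(m[:,250:400]);q=at(c,xs.mean()+250,ys.mean(),.103)[:2]-P
    x,f=fitbox(c,gmask(c,(180,150,320,310)),[.5225,.150,np.radians(-78)],(.044,.016),.120,.152)
    s,pp,M=pose();print(round(s['time'],2),'ptr',np.degrees(np.arctan2(q[1],q[0])).round(1),'bar',np.degrees(x[2]).round(1),x[:2].round(4),'th',np.degrees(np.arctan2(M[1,0],M[0,0])).round(2),pp.round(4),np.round(s['ft_force'],1),np.round(s['torque'],2),round(s['gripper_width'],3))
E
python3 chk.py
```

```text
20.25 ptr 32.0 bar -78.8 [0.5248 0.1503] th 11.43 [0.5254 0.1506 0.1474] [-3.8 -1.3 10.4] [-0.29  0.81 -0.  ] 0.173
20.3 ptr 32.3 bar -78.7 [0.5247 0.1508] th 11.33 [0.5254 0.1506 0.1474] [-4.2 -1.2 10.4] [-0.34  0.83  0.08] 0.179
20.35 ptr 32.4 bar -78.6 [0.5248 0.1506] th 11.31 [0.5254 0.1506 0.1474] [-4.9 -2.2 11.1] [-0.34  0.88  0.07] 0.18
```

servo_tool --commands '[0,0.001,0,-0.04,0,0,0.001,0,-0.02,0]'

```text
time: 20.55
ee_pos: [0.5255, 0.1507, 0.1474]
orientation: [-0.701, 0.701, 0.094, -0.087]
ft_force: [-3.9, -2.9, 11.2]
gripper_width: 0.175
```

```bash
python3 chk.py
```

```text
20.6 ptr 35.5 bar -75.4 [0.5247 0.1506] th 14.8 [0.5255 0.1508 0.1473] [-4.4 -1.6 11.1] [-0.34  0.89 -0.15] 0.175
20.65 ptr 35.6 bar -75.4 [0.5248 0.1506] th 14.75 [0.5255 0.1508 0.1474] [-4.4 -1.  10.1] [-0.3   0.87 -0.05] 0.178
20.7 ptr 35.6 bar -75.3 [0.5248 0.1507] th 14.73 [0.5255 0.1508 0.1474] [-5.1 -1.5 10.2] [-0.33  0.86 -0.09] 0.175
```

The shutter now follows the tool one to one, but it lags by more than the nominal amount. The standard sits about 2–3 mm off-centre in +x, pressed against the hole wall (Fx -4 N). I'll recentre it and then twist back to the stop.

servo_tool --commands '[-0.0015,0.0003,0.0003,0,0,-0.0015,0.0003,0.0003,0,0,-0.001,0.0005,0,0,0]'

```text
time: 21.0
ee_pos: [0.5252, 0.1507, 0.1475]
orientation: [0.702, -0.701, -0.097, 0.084]
ft_force: [1.6, 0.6, 6.3]
gripper_width: 0.178
```

```bash
python3 chk.py
```

```text
21.05 ptr 35.6 bar -75.5 [0.5244 0.1507] th 14.68 [0.5251 0.1506 0.1475] [ 4.4 -0.4  3.1] [-0.04 -0.63 -0.05] 0.179
21.1 ptr 35.6 bar -75.5 [0.5243 0.1507] th 14.69 [0.5251 0.1507 0.1475] [ 4.1 -0.5  3.4] [-0.06 -0.6  -0.05] 0.177
21.15 ptr 35.5 bar -75.6 [0.5244 0.1507] th 14.69 [0.5251 0.1507 0.1475] [ 4.1 -0.6  4.6] [-0.07 -0.66 -0.04] 0.174
```

servo_tool --commands '[-0.004,0.0002,0.001,0.02,0,-0.004,0.0002,0.001,0.02,0]'

```text
time: 21.35
ee_pos: [0.5244, 0.1505, 0.1477]
orientation: [0.704, -0.702, -0.09, 0.064]
ft_force: [14.7, 0.3, -6.4]
gripper_width: 0.178
```

```bash
python3 chk.py
```

```text
21.4 ptr 34.2 bar -77.3 [0.5237 0.1504] th 12.47 [0.5244 0.1505 0.1478] [14.5 -0.1 -6.2] [-0.09 -2.77  0.52] 0.172
21.45 ptr 33.9 bar -77.5 [0.5236 0.1504] th 12.51 [0.5243 0.1505 0.1478] [13.8 -0.4 -6.3] [-0.08 -2.81  0.58] 0.177
21.5 ptr 33.9 bar -77.4 [0.5236 0.1504] th 12.52 [0.5244 0.1505 0.1478] [13.1 -1.  -5.6] [-0.05 -2.73  0.58] 0.177
```

Pushing sideways (14 N) barely moved it, so the standard is already centred and I'll release that. The twist-to-shutter offset is still unexplained, so I'll back off part way and re-twist while logging bar against pointer.

servo_tool --commands '[0.001,0.001,0,-0.06,0,0.0005,0.001,0,-0.12,0,0,0.001,0,-0.12,0,0,0.001,0,-0.12,0,0,0.001,0,-0.12,0]'

```text
time: 22.0
ee_pos: [0.525, 0.1516, 0.1478]
orientation: [-0.653, 0.658, 0.276, -0.254]
ft_force: [-2.2, -0.8, 12.1]
gripper_width: 0.177
```

```bash
cat > chk.py <<'E'
from h import *
P=np.array([.5225,.1503])
def chk(k=1):
  for i in range(k):
    c=capture('wrist');p=c['pixels'].astype(int);m=(p[...,0]>1.8*p[...,1])&(p[...,0]>1.8*p[...,2])&(p[...,0]>70)
    r=np.zeros(m.shape,np.uint8);cv2.circle(r,tuple(int(v) for v in proj(c,[*P,.1])),110,1,-1);ys,xs=np.nonzero(m&(r>0));q=at(c,xs.mean(),ys.mean(),.103)[:2]-P
    s,pp,M=pose();th=np.degrees(np.arctan2(M[1,0],M[0,0]))
    x,f=fitbox(c,gmask(c,(180,150,320,310)),[.5225,.150,np.radians(th-90)],(.044,.016),.120,.152)
    a=np.degrees(np.arctan2(q[1],q[0]));b=np.degrees(x[2]);print(round(s['time'],2),len(xs),'shutter',(103.4-a).round(1),'barturn',(13.6-b).round(1),'tool',(103.6-th).round(1),round(f,3),x[:2].round(4),pp.round(4),'tilt',M[:2,1].round(3),np.round(s['ft_force'],1),np.round(s['torque'],2),round(s['gripper_width'],3))
  return c
if __name__=='__main__': chk()
E
python3 chk.py
```

```text
22.05 357 shutter 39.3 barturn 60.1 tool 59.2 0.038 [0.5243 0.1508] [0.5249 0.1516 0.1478] tilt [0.031 0.005] [-1.7 -1.8 12.5] [-0.17  0.55  0.21] 0.172
```

servo_tool --commands '[0,0.001,0,-0.12,0,0,0.001,0,-0.12,0,0,0.001,0,-0.12,0,0,0.001,0,-0.12,0,0,0.001,0,-0.1,0]'

```text
time: 22.55
ee_pos: [0.5244, 0.1521, 0.1479]
orientation: [-0.541, 0.554, 0.457, -0.439]
ft_force: [-1.8, -1.3, 11.6]
gripper_width: 0.178
```

```bash
python3 chk.py
```

```text
22.6 451 shutter 12.8 barturn 25.2 tool 24.8 0.036 [0.5236 0.1513] [0.5244 0.1521 0.1479] tilt [0.031 0.002] [-1.9 -1.4 12.8] [-0.31  0.48  0.16] 0.176
```

servo_tool --commands '[0,0.003,0,0,0,0,0.003,0,0,0,0,0.003,0,0,0]'

```text
time: 22.9
ee_pos: [0.5247, 0.1523, 0.1476]
orientation: [-0.537, 0.555, 0.457, -0.442]
ft_force: [-6.3, -4.3, 29.5]
gripper_width: 0.178
```

```bash
python3 chk.py
```

```text
22.95 458 shutter 12.3 barturn 24.7 tool 24.7 0.038 [0.5238 0.1515] [0.5246 0.1523 0.1476] tilt [ 0.032 -0.006] [-7.  -5.1 29. ] [-0.87  1.8   0.01] 0.177
```

servo_tool --commands '[0,0.0015,0,0.12,0,0,0.0015,0,0.12,0,0,0.0015,0,0.12,0,0,0.0015,0,0.12,0,0,0.0015,0,0.12,0]'

```text
time: 23.45
ee_pos: [0.524, 0.1511, 0.1478]
orientation: [-0.647, 0.666, 0.272, -0.254]
ft_force: [-2.5, -3.3, 16.0]
gripper_width: 0.175
```

```bash
python3 chk.py
```

```text
23.5 268 shutter 47.2 barturn 59.7 tool 60.2 0.037 [0.5235 0.1502] [0.524  0.1511 0.1479] tilt [ 0.033 -0.015] [-1.9 -2.7 15.4] [-0.6   0.72  0.23] 0.175
```

servo_tool --commands '[0.003,0.001,-0.003,0.1,0,0.003,0.001,-0.003,0.1,0,0,0.001,0,0.1,0,0,0.001,0,0.08,0,0,0.001,0,0.05,0]'

```text
time: 24.0
ee_pos: [0.5237, 0.1506, 0.1478]
orientation: [-0.688, 0.708, 0.117, -0.108]
ft_force: [-0.1, -2.1, 11.4]
gripper_width: 0.175
```

```bash
python3 chk.py
```

```text
24.05 455 shutter 72.6 barturn 85.1 tool 85.3 0.037 [0.5232 0.1499] [0.5237 0.1506 0.1478] tilt [ 0.018 -0.026] [-1.9 -2.6 10.5] [-0.29  0.22  0.28] 0.175
```

servo_tool --commands '[0.0015,0.001,-0.004,0.03,0,0.0015,0.001,-0.004,0.03,0,0,0.001,0,0.03,0]'

```text
time: 24.35
ee_pos: [0.5238, 0.1505, 0.1477]
orientation: [-0.694, 0.711, 0.086, -0.08]
ft_force: [2.1, -7.2, 12.6]
gripper_width: 0.173
```

```bash
python3 chk.py
```

```text
24.4 455 shutter 77.5 barturn 89.8 tool 90.2 0.038 [0.5233 0.1499] [0.5239 0.1505 0.1477] tilt [ 0.011 -0.023] [-1.7 -2.2 12.3] [-0.42  0.31  0.38] 0.181
```

The shutter reads 77.5° (1.35 rad), at the stop. I'll flatten the remaining tilt slightly, keep a small twist and press lead, and watch that it holds.

servo_tool --commands '[-0.0005,0.001,-0.007,0.015,0,-0.0005,0.001,-0.007,0.015,0,0,0.001,-0.004,0.015,0,0,0.0012,0,0.02,0]'

```text
time: 24.8
ee_pos: [0.5238, 0.1499, 0.1476]
orientation: [-0.702, 0.706, 0.071, -0.061]
ft_force: [-0.3, -8.9, 14.4]
gripper_width: 0.173
```

```bash
python3 -c "
from chk import *
chk()
for i in range(10): capture('wrist')
chk()
for i in range(8): capture('wrist')
chk()"
```

```text
24.85 454 shutter 78.7 barturn 92.4 tool 92.9 0.038 [0.5232 0.1497] [0.5238 0.1498 0.1476] tilt [ 0.014 -0.005] [-0.6 -2.1 11.8] [-0.56  0.13  0.67] 0.176
25.4 453 shutter 78.6 barturn 92.4 tool 92.9 0.038 [0.5232 0.1495] [0.5238 0.1498 0.1477] tilt [ 0.014 -0.004] [-1.8 -0.8 10.9] [-0.63  0.1   0.63] 0.178
25.85 453 shutter 78.6 barturn 92.5 tool 92.9 0.038 [0.5232 0.1496] [0.5238 0.1498 0.1476] tilt [ 0.014 -0.004] [-0.8 -2.1 11.7] [-0.6   0.16  0.62] 0.177
```

It held for a full second: pointer 78.6°, holding torque 0.62 N m, press 12 N, tilt 0.8°. Handing in.

```bash
python3 -c "
from rig import sign_off
print(sign_off())"
```

```text
the job is handed in; nothing more can be done
None
```

The green standard is seated in the photometer port, twisted clockwise to the stop, and still gripped there. I handed the job in at about 26 s.

**Final checks, steady over the last second before hand-in:**
- **Shutter:** the pointer has turned about 78.6°, against 77.3° for the open stop, measured to about 1–2°. The tool holds 0.62 N m against the stop.
- **Seating:** the arm presses down with about 12 N. The tool height of 0.1476 m matches the 0.1475 m expected with the flange on the plate, and the tool tilt is 0.8°.
- **Grip:** the opening is steady at about 15 mm, and the bar lies flat between the pads.

**What disagreed or went wrong:**
- **Twist angle:** the standard measured about 92° of turn at the stop, where 85° was expected. It ran about 13–14° ahead of the pointer instead of 7°, and I did not find out why. I judged the stop by the pointer and the torque.
- **Extra twisting:** my first twist overshot to about 97°. I backed off to 25° and twisted again. The shutter therefore reached its stop, partly closed, and opened again before the final hold. A sideways push of about 14 N while I was diagnosing this briefly tilted the tool, and I corrected the tilt afterwards.
- **Not checked:** I did not compare final pictures of the other two standards or the rest of the bench. The arm never came near the bench items and did not touch the other two standards as far as I could see.

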